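# Box up a tested circuit board

## Robot

A 7-joint arm with a two-finger parallel gripper is mounted at the origin on the work surface. World frame = base frame: x ahead of the robot, y to its left, z up, the work surface at z = 0. Lengths are in m, angles in degrees, forces in N, time in s.
With the tool pointing down it reaches from about 0.425 to 0.875 m from the base axis. Payload 4.7 kg.
Tool frame: the origin (TCP) lies at the centre of the arm's flange, where the gripper is bolted on; the fingertips stand 182 mm ahead of it and the grasp point (between the pads) lies 164 mm ahead of it; z points along the fingers, x is the direction in which the jaws open and shut, and the axes are right-handed (so a half turn about z gives the same grasp; the last joint's range is limited). The gripper opens to 87 mm and grips with 3 to 60 N. Pads are 19 mm wide; open, the fingers measure 117 mm over their backs; the gripper's body (75 mm by 190 mm) begins 51 mm behind the grasp point.
Start: joints at [76.266, 18.392, -4.016, 83.108, 1.295, 78.541, -3.26], TCP at [0.163, -0.629, 0.405] pointing down, gripper open.
Joint ranges: [-163.93, 163.93], [-17.29, 119.83], [-79.2, 71.16], [3.27, 140.29], [-89.18, 269.18], [5.43, 117.66], [-154.24, 154.24]. Speed limits (degrees/s): [147.25, 147.25, 180, 180, 180, 180, 180].

## Interface

Orientations are given as [roll, pitch, yaw] about the fixed x, y, z axes, in that order (R = Rz(yaw) Ry(pitch) Rx(roll)).
In Python, from cell import env gives the robot as it stands. The module is installed in compiled form; this text tells all that it offers.
- The arm moves only by the tool carry_out, never from a script. Its argument "increments" is a list of rows, each a list of 5 numbers: the shift along the world's x, y, z in m, then the turn about the world's z in degrees, then the gripper's target within -1 to 1 (shut at 1, half-way at 0, fully open at -1). In form: [[dx, dy, dz, spin, jaw], ...]. A call has 1 to 20 rows; each row is the pose to reach, as a shift and turn from the pose commanded when the call began; what a row does not reach only later rows make up. A row lasts 1/10 s, in which the tool goes at most 50 mm and 8.59 degrees, less where a joint would pass 70% of its speed; a pose out of reach is approached as far as the arm can. A call with a gripper value outside its range is refused whole. The fingers move at their own pace and stop on an object; "grip_force" is the grip in N (left out, the last holds). Time passes only in rows, so rows that repeat a pose let the fingers close. It gives the time, the measured TCP pose, the force and the opening at its end, in the units of the state.
- env.get_obs(): the state, without advancing time (a new reading comes with each control period).
- env.read_camera(name): name is "side" or "top"; returns (picture, depth): 480x640x3 uint8, red, green, blue; 480x640 float32, m along the optical axis (not along the pixel's ray), 0 where there is no reading.
- env.get_calibration(name): a dict with "K" (3x3 intrinsics, pixels), "camera_from_world" (4x4, takes a point from world to camera coordinates). Camera axes: x right, y down, z forward; pixel columns grow to the right and rows downward; lengths in m; the calibration is good to about 2 mm. A picture is of the moment at which its call begins. get_calibration takes no time and is no camera call.
- env.sign_off(): hands the job in, once; it reports no verdict.
The state is a dict: "time_s": time; "qpos": joint angles; "joint_velocities": joint speeds; "effort": joint torques, N m; "tool_pos": TCP position; "tool_rot": TCP orientation; "force": force on the tool from outside, world axes, zero at the start; "wrist_torque": the same for the moment, N m; "grip_width": finger opening in m.
Only numpy, scipy, OpenCV 4.12 (cv2) and the standard library are available. Lean on these libraries where they do the work, as an engineer would, in place of code of your own. Each camera call takes 0.05 s, during which the arm holds its last target.

## Task

Make up the pink tray around the circuit board: lift its three folded-down walls until each stands fully upright against its stop, without forcing them. Then pick up the clear cover by its red grip and set it squarely on the tray so that it sits fully down on the walls, its blue underside inside them, and let go. Leave the other things on the bench where they are.

Things in the scene. Friction and masses are not known exactly. Their poses are not given: they have to be found in the camera images.
- stand: Fixed black folding stand holding the pink tray. Origin: underside centre, on the table; x towards the fixed standing far wall (x = 51 to 55 mm, 130 long, top at 130; steel plate behind it to x = 66, 115 high). Base plate 150 x 170 x 10 mm, block 98 x 118 up to 60. The other walls hinge at height 60 at x = -55 (near), y = +65 (left), y = -65 (right). Erected tray: 102 x 122 mm inside, rim at 130.
- wall_near (a joint): Hinge of the near (-x) wall: a rigid pink panel 70 mm high, 130 mm long, 4 mm thick. 0 = lying flat outwards, with free air below; 1.571 = upright against its stop. The crease is stiff: it stays where left. The hinge line lies in the outer (when flat, lower) face. Runs along the stand's y at x = -55 mm.
- wall_left (a joint): Hinge of the left (+y) wall: a rigid pink panel 70 mm high, 100 mm long, 4 mm thick. 0 = lying flat outwards, with free air below; 1.571 = upright against its stop. The crease is stiff: it stays where left. The hinge line lies in the outer (when flat, lower) face. Runs along the stand's x at y = +65 mm.
- wall_right (a joint): Hinge of the right (-y) wall: a rigid pink panel 70 mm high, 100 mm long, 4 mm thick. 0 = lying flat outwards, with free air below; 1.571 = upright against its stop. The crease is stiff: it stays where left. The hinge line lies in the outer (when flat, lower) face. Runs along the stand's x at y = -65 mm.
- wall_near_edge (a point): Middle of the near wall's free edge, on its outer (lower) face, 70 mm from the hinge line.
- wall_left_edge (a point): Middle of the left wall's free edge, on its outer (lower) face, 70 mm from the hinge line.
- wall_right_edge (a point): Middle of the right wall's free edge, on its outer (lower) face, 70 mm from the hinge line.
- stand_seat (a point): Point 120 mm above the stand's origin, on its axis, with the stand's axes: where the cover's origin lies when the cover is seated.
- cover: Loose cover, about 0.22 kg, lying plug down on the table. Origin: underside centre, z up. Blue plug 97 (x) x 117 (y) mm, 10 deep (lower 5 mm only 91 x 111); clear plate 122 x 142 x 5 mm at height 10 to 15; red grip bar 26 (x) x 70 (y) mm at height 15 to 47. Seated, the plate rests on the rim, plug inside the walls with 2.5 mm play all round; half a turn is equal.
- board_tray: Bystander: open pink tray of circuit boards, 130 x 150 x 25 mm; origin at the centre of its underside.
- tape_roll: Bystander: yellow tape roll lying flat, 100 mm across, 24 mm high; origin at the centre of its underside.
- screwdriver: Bystander: screwdriver lying on the table; origin under its middle.
- jar: Bystander: green capped jar, 70 mm across, 80 mm tall; origin at the centre of its underside.
- black_bin: Bystander: open black bin 120 x 170 x 60 mm; origin at the centre of its underside.
- meter: Bystander: yellow hand meter 80 x 150 x 35 mm lying flat; origin at the centre of its underside.
Not all that is in view belongs to the job. Of the things like the cover, leave any that is turquoise; of the rest the larger one is meant.

How it is judged:
By the outcome, as a careful person would: the job done as asked, in the order asked, and still so for the second after the job is handed in, with the robot touching nothing.
It also fails if it takes over 72 s, if anything falls off the work surface, if the arm or the gripper's body presses on something with over 40 N, if the wrist force passes 120 N, or if a joint passes its speed limit or range.

## Working session

There is one attempt and no reset: what is moved stays moved. The work goes in short steps, Python scripts to look and compute and a tool call to move; the robot and the scene stay as the last step left them, time stands still between calls to the robot, and variables do not carry over. Pictures are saved under pics/ and viewed, and the job is handed in when it is done.

Besides the shell and the picture viewer there is one more tool, called as a command line: name --pt "numbers of a row" for each row, then --argument value for the rest. carry_out: Moves the arm, as the interface text tells. Its arguments: {"type":"object","properties":{"increments":{"type":"array"},"grip_force":{"type":"number"}},"required":["increments"]}

```bash
mkdir -p pics
cat > h.py <<'E'
from cell import env
import numpy as np, cv2
def snap(n):
    p,d=env.read_camera(n); np.savez(f'pics/{n}.npz',p=p,d=d)
    return p,d
def save(f,p): cv2.imwrite(f,cv2.cvtColor(p,cv2.COLOR_RGB2BGR))
def world(n,u,v,d=None,z=None):
    c=env.get_calibration(n);K=np.array(c['K']);T=np.linalg.inv(np.array(c['camera_from_world']))
    r=np.linalg.inv(K)@np.array([u,v,1.0])
    if z is None: return (T@np.append(r*d,1))[:3]
    o=T[:3,3];w=T[:3,:3]@r; return o+w*(z-o[2])/w[2]
def proj(n,P):
    c=env.get_calibration(n);q=np.array(c['camera_from_world'])@np.append(P,1);q=np.array(c['K'])@q[:3];return q[:2]/q[2]
E
python3 - <<'E'
from h import *
for n in ('top','side'):
    p,d=snap(n); save(f'pics/{n}0.png',p); c=env.get_calibration(n); print(n,np.array(c['K']).round(1),np.array(c['camera_from_world']).round(3))
print(env.get_obs())
E
```

```text
top [[561.    0.  318.2]
 [  0.  561.  225.3]
 [  0.    0.    1. ]] [[-0.022 -1.    -0.008 -0.081]
 [-0.986  0.023 -0.165  0.529]
 [ 0.165  0.005 -0.986  1.404]
 [ 0.     0.     0.     1.   ]]
side [[508.1   0.  336.4]
 [  0.  508.1 233.7]
 [  0.    0.    1. ]] [[-0.942 -0.334 -0.009  0.431]
 [-0.225  0.656 -0.721  0.253]
 [ 0.247 -0.677 -0.693  1.208]
 [ 0.     0.     0.     1.   ]]
{'time_s': 0.1, 'qpos': array([76.26556674, 18.43357603, -4.01542364, 83.16614166,  1.29596047,
       78.53958296, -3.26188056]), 'joint_velocities': array([-0.08406217, -0.11385828, -0.05261979, -0.0320586 ,  0.03117853,
        0.01176898, -0.05063978]), 'effort': array([ 7.70544443e-05, -4.92573059e+01, -4.05553328e-01, -3.13397813e+01,
       -6.41060527e-02,  3.95345420e-02,  7.28780492e-05]), 'tool_pos': array([ 0.16313347, -0.62901742,  0.40380014]), 'tool_rot': array([ 1.79993709e+02,  9.40205083e-02, -7.54578079e+01]), 'force': array([-0.08467463, -0.84844063,  0.56835802]), 'wrist_torque': array([-0.04198478,  0.00540107, -0.02484536]), 'grip_width': 0.0868881597820727}
```

View pics/top0.png

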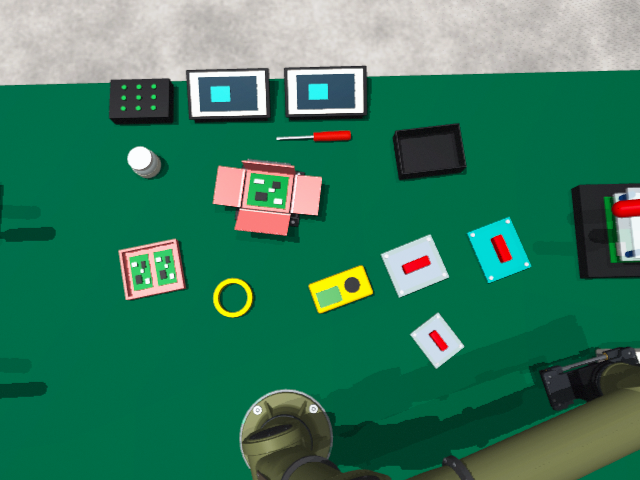

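View pics/side0.png

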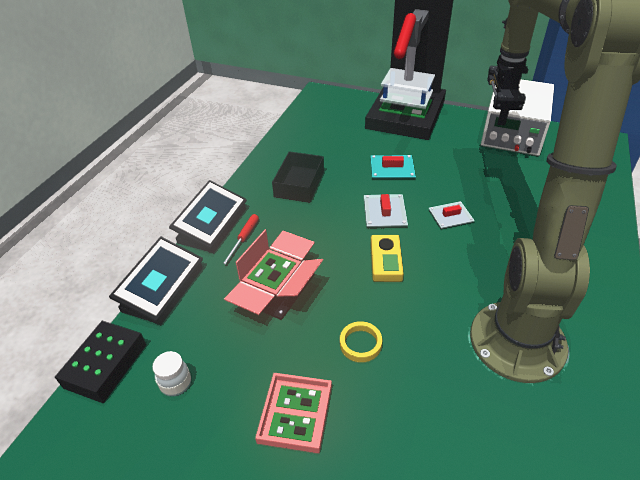

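Three things look like the cover in the top view: turquoise (500,249), which is excluded; small clear (437,340); and large clear (415,265). The larger non-turquoise one, at (415,265), is meant. I'll enlarge to confirm and to measure.

Run:
```python
from h import *
p=np.load('pics/top.npz')['p']
a=cv2.resize(p[145:245,200:340],None,fx=5.5,fy=5.5,interpolation=cv2.INTER_CUBIC); save('pics/c1.png',a)
a=cv2.resize(p[210:375,370:540],None,fx=3.5,fy=3.5,interpolation=cv2.INTER_CUBIC); save('pics/c2.png',a)
p=np.load('pics/side.npz')['p']
a=cv2.resize(p[220:330,210:335],None,fx=5.4,fy=5.4,interpolation=cv2.INTER_CUBIC); save('pics/c3.png',a)
```

```text
(no output)
```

View pics/c1.png

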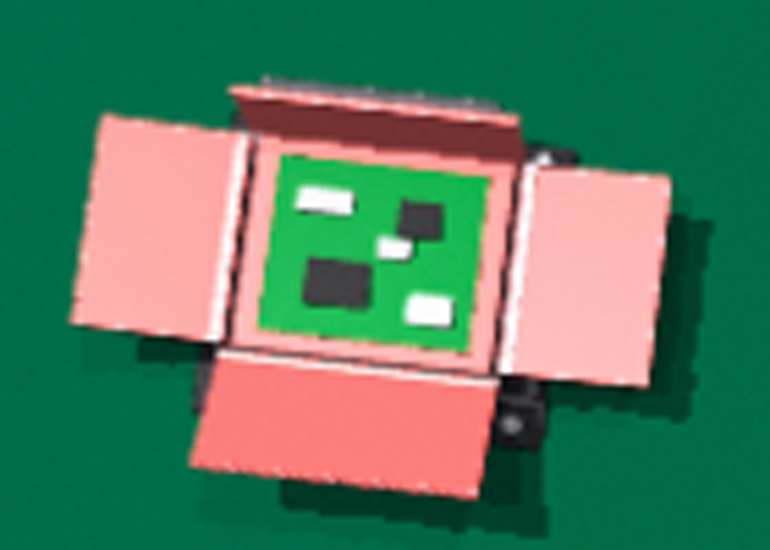

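View pics/c2.png

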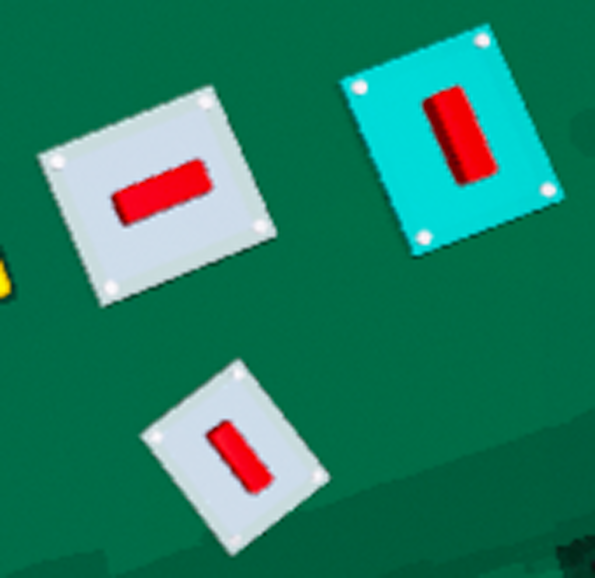

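View pics/c3.png

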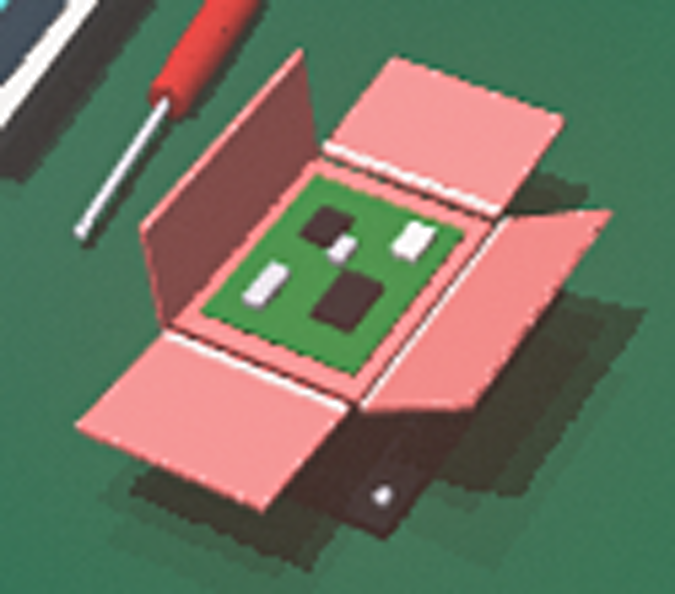

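Run:
```python
from h import *
z=np.load('pics/top.npz');p,d=z['p'],z['d']
def w(cu,cv):
    u,v=200+(cu+.5)/5.5-.5,145+(cv+.5)/5.5-.5
    return world('top',u,v,d[int(round(v)),int(round(u))])
for n,c in dict(leftw=[(115,130),(225,145),(90,310),(205,328),(160,230)],rightw=[(540,180),(655,190),(515,362),(635,372),(585,280)],near=[(235,370),(480,392),(215,450),(465,480),(350,425)],floor=[(268,150),(500,175),(245,340),(480,362),(370,230)],fartop=[(240,92),(510,120)]).items():
    print(n); print(np.array([w(*x) for x in c]).round(4).tolist())
# pixel corners at known height
def wz(cu,cv,z): return world('top',200+(cu+.5)/5.5-.5,145+(cv+.5)/5.5-.5,z=z)
print('hinge near',wz(218,350,.062),wz(497,378,.062)) 
print('far top',wz(230,88,.13),wz(520,118,.13))
print('left outer',wz(103,115,.062),wz(70,324,.062)); print('right outer',wz(670,178,.062),wz(648,386,.062))
def w2(cu,cv,z): return world('top',370+(cu+.5)/3.5-.5,210+(cv+.5)/3.5-.5,z=z)
C=[w2(*c,.015) for c in [(38,155),(212,86),(276,236),(102,306)]];print('cover',np.array(C).round(4),np.mean(C,0))
c1=[w2(*c,.047) for c in [(112,198),(204,158),(213,187),(122,225)]]; print(np.array(c1).round(4),np.mean(c1,0))
for i in range(4): e=C[(i+1)%4]-C[i]; print(np.hypot(*e[:2]),np.degrees(np.arctan2(e[1],e[0])))
# red seg on plate via cloud
hsv=cv2.cvtColor(p,cv2.COLOR_RGB2HSV)
```

```text
leftw
[[0.6787, 0.156, 0.0684], [0.6731, 0.1059, 0.0576], [0.5922, 0.1667, 0.0703], [0.5837, 0.1142, 0.0637], [0.6299, 0.1346, 0.0685]]
rightw
[[0.6505, -0.0431, 0.0653], [0.6432, -0.0969, 0.0701], [0.5634, -0.0302, 0.0676], [0.5578, -0.0857, 0.0657], [0.6012, -0.0634, 0.0693]]
near
[[0.5615, 0.0987, 0.0741], [0.5499, -0.0138, 0.0666], [0.5202, 0.1043, 0.0982], [0.5041, -0.0083, 0.0965], [0.5336, 0.0453, 0.0787]]
floor
[[0.6678, 0.0844, 0.0661], [0.6548, -0.0241, 0.0599], [0.578, 0.0958, 0.0616], [0.5649, -0.0137, 0.0622], [0.6282, 0.0368, 0.0658]]
fartop
[[0.6774, 0.0884, 0.1315], [0.6634, -0.0324, 0.1245]]
hinge near [0.57348746 0.10838736 0.062     ] [ 0.55715426 -0.02146497  0.062     ]
far top [0.67977516 0.09309292 0.13      ] [ 0.66267963 -0.03718632  0.13      ]
left outer [0.68787809 0.16288794 0.062     ] [0.58749204 0.17756205 0.062     ]
right outer [ 0.650838   -0.10405422  0.062     ] [ 0.55172343 -0.09156771  0.062     ]
cover [[ 0.4528 -0.2535  0.015 ]
 [ 0.5018 -0.3857  0.015 ]
 [ 0.3887 -0.4268  0.015 ]
 [ 0.3402 -0.296   0.015 ]] [ 0.42086954 -0.34047827  0.015     ]
[[ 0.4167 -0.3025  0.047 ]
 [ 0.4443 -0.3707  0.047 ]
 [ 0.423  -0.3761  0.047 ]
 [ 0.3969 -0.3088  0.047 ]] [ 0.42021122 -0.3395075   0.047     ]
0.1409571239497602 -69.69396351054232
0.12030688500602761 -160.03788992096014
0.1394405838365012 110.33547985243234
0.12037899503988829 20.68414453544898
```

```bash
cat > fit.py <<'E'
from h import *
from scipy.optimize import least_squares
T=lambda c:(200+(c[0]+.5)/5.5-.5,145+(c[1]+.5)/5.5-.5)
S=lambda c:(210+(c[0]+.5)/5.4-.5,220+(c[1]+.5)/5.4-.5)
obs=[]
for k,c in dict(F1=(230,88),F2=(520,118),L1=(103,115),L2=(70,324),R1=(670,178),R2=(648,386),N1=(190,467),N2=(478,498)).items(): obs.append(('top',k,T(c)))
for k,c in dict(F1=(140,228),F2=(302,50),L1=(75,425),L2=(265,510),R1=(393,58),R2=(565,122),N1=(475,408),N2=(612,210)).items(): obs.append(('side',k,S(c)))
def pt(k,q):
    x,y,yaw,a,b,n=q[:6]
    def o(th): return 70*np.cos(th)-4*np.sin(th), 60+70*np.sin(th)+4*np.cos(th)
    s={'1':1,'2':-1}[k[1]]
    if k[0]=='F': P=(53,65*s,130)
    if k[0]=='L': r,z=o(a);P=(50*s,65+r,z)
    if k[0]=='R': r,z=o(b);P=(50*s,-65-r,z)
    if k[0]=='N': r,z=o(n);P=(-55-r,65*s,z)
    P=np.array(P)/1000;c,si=np.cos(yaw),np.sin(yaw)
    return np.array([x+c*P[0]-si*P[1],y+si*P[0]+c*P[1],P[2]])
def res(q):
    r=[]
    for n,k,uv in obs: r+=list(proj(n,pt(k,q))-uv+ (q[6:8] if n=='side' else q[8:10]))
    return np.array(r+list(np.array(q[6:10])*1.5))
f=least_squares(res,[.618,.0355,-.127,0,0,.5,0,0,0,0],loss='soft_l1')
q=f.x;print(q[:2].round(4),np.degrees(q[2:6]).round(2),q[6:].round(2));print(res(q)[:32].reshape(-1,2).round(2).tolist())
E
python3 fit.py
```

```text
[0.6187 0.0359] [-7.55  3.61  0.78 27.9 ] [-0.11  0.08  0.1   0.06]
[[-0.01, 0.07], [-0.58, 0.08], [-0.32, 0.12], [0.25, -0.2], [0.25, -0.1], [-0.02, -0.01], [0.29, -0.04], [-0.16, -0.06], [0.26, -0.11], [-0.32, -0.29], [0.23, 0.32], [-0.01, -0.34], [0.14, 0.17], [0.2, -0.2], [-0.56, -0.1], [0.24, 0.39]]
```

The c2 crop confirms the target: large clear cover at crop (157,195), grip at (162,190), and the small clear one and the turquoise one are excluded. In c1 the right flap is nearly flat at (585,280), left at (160,230), and near is half raised at (350,425). Next I'll go outside the right wall with closed fingers.

carry_out --pt "0.435 0.506 0 -22 1" --pt "0.435 0.506 0 -22 1" --pt "0.435 0.506 0 -22 1" --pt "0.435 0.506 0 -22 1" --pt "0.435 0.506 0 -22 1" --pt "0.435 0.506 0 -22 1" --pt "0.435 0.506 0 -22 1" --pt "0.435 0.506 0 -22 1" --pt "0.435 0.506 0 -22 1" --pt "0.435 0.506 0 -22 1" --pt "0.435 0.506 0 -22 1" --pt "0.435 0.506 0 -22 1" --pt "0.435 0.506 0 -22 1" --pt "0.435 0.506 0 -22 1" --pt "0.435 0.506 0 -22 1" --pt "0.435 0.506 0 -22 1" --pt "0.435 0.506 0 -22 1" --pt "0.435 0.506 0 -22 1" --grip_force 20

```text
time_s: 1.9
tool_pos: [0.5975, -0.1251, 0.4048]
tool_rot: [180.0, -0.1, -97.6]
force: [-0.3, 0.2, -0.1]
grip_width: 0.0007
```

carry_out --pt "0 0 -0.05 0 1" --pt "0 0 -0.1 0 1" --pt "0 0 -0.15 0 1" --pt "0 0 -0.175 0 1" --pt "0 0 -0.175 0 1" --pt "0 0 -0.175 0 1"

```text
time_s: 2.5
tool_pos: [0.5983, -0.1241, 0.2306]
tool_rot: [-180.0, -0.0, -97.5]
force: [-0.1, 0.4, 1.0]
grip_width: 0.0007
```

Run:
```python
from h import *
o=env.get_obs();print(o['tool_pos'],o['tool_rot'],o['force'])
p,d=snap('side'); save('pics/s1.png',cv2.resize(p[130:350,180:440],None,fx=2.7,fy=2.7,interpolation=cv2.INTER_CUBIC))
```

```text
[ 0.59830421 -0.12408547  0.23063008] [-1.79963140e+02 -1.56710582e-02 -9.75360641e+01] [-0.08971301  0.36648507  0.97945504]
```

View pics/s1.png

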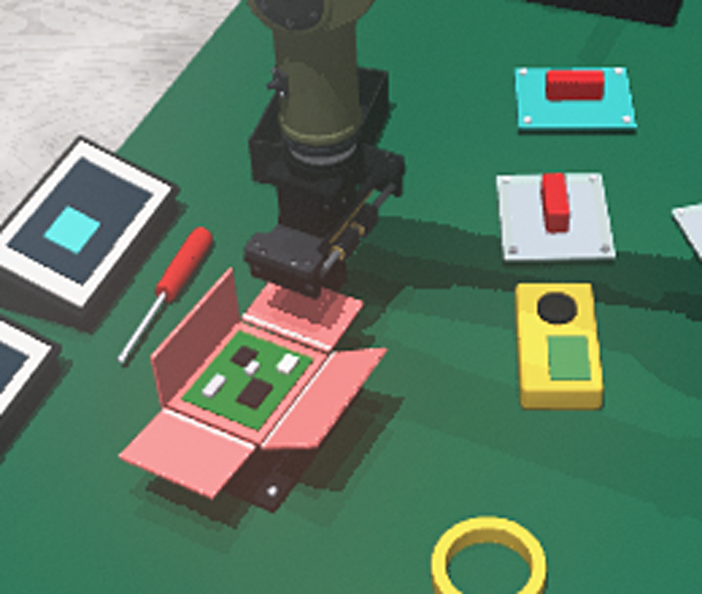

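carry_out --pt "0.001 0.008 0 0 1" --pt "0.001 0.01 0 0 1" --pt "0.0015 0.011 0 0 1" --pt "0.0015 0.012 0 0 1" --pt "0.0015 0.012 0 0 1"

```text
time_s: 3.05
tool_pos: [0.5998, -0.111, 0.2301]
tool_rot: [-180.0, -0.0, -97.4]
force: [0.6, 0.7, 0.3]
grip_width: 0.0001
```

carry_out --pt "0 0.001 0 0 1" --pt "0 0.002 0 0 1" --pt "0 0.003 0 0 1" --pt "0 0.003 0 0 1"

```text
time_s: 3.45
tool_pos: [0.5997, -0.108, 0.2297]
tool_rot: [180.0, 0.0, -97.4]
force: [1.0, -0.1, -0.5]
grip_width: 0.0004
```

carry_out --pt "0 0.001 0 0 1" --pt "0 0.002 0 0 1" --pt "0 0.003 0 0 1" --pt "0 0.003 0 0 1"

```text
time_s: 3.85
tool_pos: [0.5996, -0.1067, 0.2298]
tool_rot: [-180.0, -0.1, -97.5]
force: [0.5, -5.4, -0.4]
grip_width: 0.0006
```

carry_out --pt "0 0.001 0.0 0 1" --pt "0 0.002 0.003 0 1" --pt "0 0.002 0.006 0 1" --pt "0 0.003 0.009 0 1" --pt "0 0.003 0.012 0 1" --pt "0 0.003 0.012 0 1"

```text
time_s: 4.45
tool_pos: [0.5998, -0.1041, 0.2426]
tool_rot: [-179.9, -0.2, -97.6]
force: [-0.4, -6.5, 2.4]
grip_width: 0.0002
```

Run:
```python
from h import *
o=env.get_obs();print(o['tool_pos'],o['tool_rot'],o['force'])
p,d=snap('side'); save('pics/s2.png',cv2.resize(p[210:310,220:340],None,fx=5,fy=5,interpolation=cv2.INTER_CUBIC))
```

```text
[ 0.59983221 -0.10410919  0.24261924] [-1.79926700e+02 -1.54742080e-01 -9.75535742e+01] [-0.38920332 -6.54592593  2.43673753]
```

View pics/s2.png

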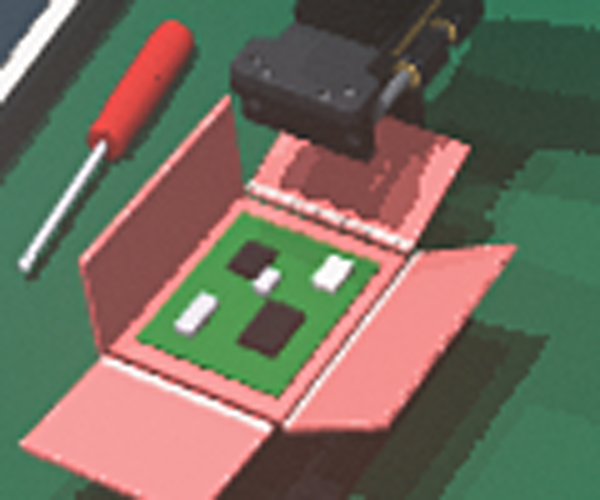

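carry_out --pt "0 0.001 0.004 0 1" --pt "0 0.002 0.008 0 1" --pt "0.0005 0.004 0.012 0 1" --pt "0.0005 0.005 0.015 0 1" --pt "0.001 0.007 0.018 0 1" --pt "0.001 0.009 0.021 0 1" --pt "0.0015 0.012 0.025 0 1" --pt "0.002 0.0145 0.028 0 1" --pt "0.002 0.0145 0.028 0 1"

```text
time_s: 5.4
tool_pos: [0.602, -0.0884, 0.2712]
tool_rot: [-179.9, -0.1, -97.5]
force: [-0.8, -5.1, 3.1]
grip_width: 0.0001
```

Run:
```python
from h import *
o=env.get_obs();print(o['tool_pos'],o['tool_rot'],o['force'])
p,d=snap('side'); save('pics/s3.png',cv2.resize(p[210:310,220:340],None,fx=5,fy=5,interpolation=cv2.INTER_CUBIC))
```

```text
[ 0.60198275 -0.08841076  0.2711639 ] [-1.79917716e+02 -1.00774979e-01 -9.74895948e+01] [-0.77056105 -5.13455933  3.06947519]
```

View pics/s3.png

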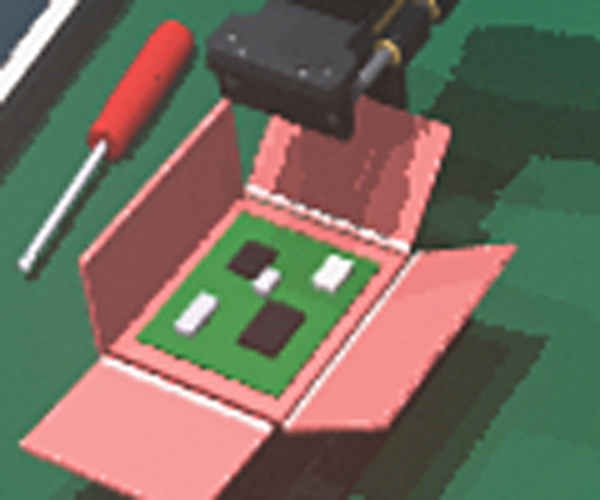

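carry_out --pt "0.0005 0.004 0.003 0 1" --pt "0.001 0.008 0.006 0 1" --pt "0.0015 0.012 0.009 0 1" --pt "0.002 0.016 0.012 0 1" --pt "0.0025 0.02 0.014 0 1" --pt "0.003 0.024 0.016 0 1" --pt "0.0035 0.028 0.018 0 1" --pt "0.004 0.032 0.019 0 1" --pt "0.0045 0.036 0.02 0 1" --pt "0.005 0.04 0.02 0 1" --pt "0.0055 0.043 0.02 0 1" --pt "0.0055 0.043 0.02 0 1"

```text
time_s: 6.65
tool_pos: [0.6069, -0.0435, 0.2892]
tool_rot: [179.9, 0.1, -97.4]
force: [-0.6, 0.2, -0.5]
grip_width: 0.0004
```

carry_out --pt "0 0.001 0 0 1" --pt "0.0005 0.003 0 0 1" --pt "0.0005 0.004 0 0 1" --pt "0.0005 0.005 0 0 1" --pt "0.0005 0.005 0 0 1"

```text
time_s: 7.15
tool_pos: [0.6076, -0.0396, 0.2897]
tool_rot: [180.0, -0.0, -97.5]
force: [-1.2, -0.1, -1.0]
grip_width: 0.0009
```

Run:
```python
from h import *
o=env.get_obs();print(o['tool_pos'],o['tool_rot'],o['force'])
p,d=snap('side'); save('pics/s4.png',cv2.resize(p[200:310,220:340],None,fx=5,fy=5,interpolation=cv2.INTER_CUBIC))
```

```text
[ 0.60762934 -0.03962352  0.28970255] [ 1.79988872e+02 -9.90220251e-04 -9.74555951e+01] [-1.2017622  -0.07088111 -1.02584559]
```

View pics/s4.png

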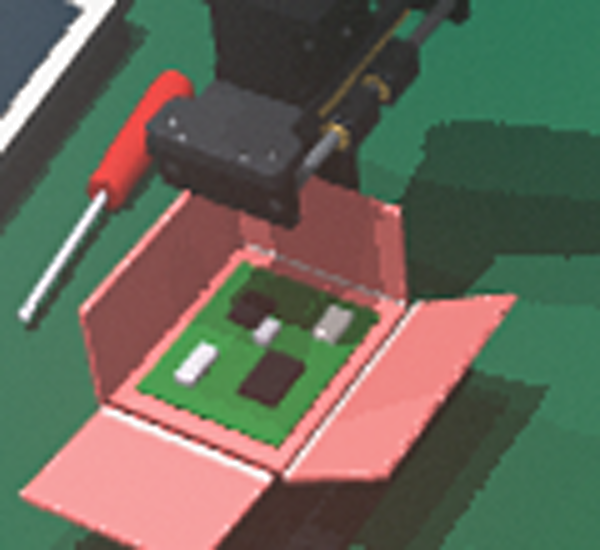

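carry_out --pt "0 0.001 0 0 1" --pt "0.0 0.002 0 0 1" --pt "0.0 0.003 0 0 1" --pt "0.0 0.003 0 0 1"

```text
time_s: 7.6
tool_pos: [0.6077, -0.0378, 0.2898]
tool_rot: [-180.0, -0.1, -97.5]
force: [0.3, -4.8, -1.0]
grip_width: 0.0006
```

carry_out --pt "0 0.001 0 0 1" --pt "0.0 0.0015 0 0 1" --pt "0.0 0.0015 0 0 1"

```text
time_s: 7.9
tool_pos: [0.6078, -0.0374, 0.2898]
tool_rot: [-180.0, -0.2, -97.6]
force: [0.2, -7.3, -0.9]
grip_width: -0.0001
```

carry_out --pt "0 0.001 0 0 1" --pt "0.0 0.0015 0 0 1" --pt "0.0 0.0015 0 0 1"

```text
time_s: 8.2
tool_pos: [0.6077, -0.037, 0.2898]
tool_rot: [-180.0, -0.3, -97.6]
force: [0.4, -9.5, -0.7]
grip_width: 0.0007
```

carry_out --pt "0 -0.01 0 0 1" --pt "-0.002 -0.022 0 0 1" --pt "-0.002 -0.022 0.04 0 1" --pt "-0.002 -0.022 0.08 0 1" --pt "0 0 0.11 0 1" --pt "0.006 0.04 0.11 0 1" --pt "0.012 0.09 0.11 0 1" --pt "0.02 0.14 0.11 0 1" --pt "0.026 0.185 0.11 0 1" --pt "0.032 0.228 0.11 0 1" --pt "0.032 0.228 0.11 0 1" --pt "0.032 0.228 0.06 0 1" --pt "0.032 0.228 0.02 0 1" --pt "0.032 0.228 -0.02 0 1" --pt "0.032 0.228 -0.058 0 1" --pt "0.032 0.228 -0.058 0 1"

```text
time_s: 9.8
tool_pos: [0.6372, 0.1926, 0.2256]
tool_rot: [179.4, -0.2, -97.5]
force: [-0.4, -0.8, -0.8]
grip_width: 0.0003
```

Run:
```python
from h import *
o=env.get_obs();print(o['tool_pos'],o['tool_rot'],o['force'])
p,d=snap('side'); save('pics/s5.png',cv2.resize(p[200:350,200:340],None,fx=4,fy=4,interpolation=cv2.INTER_CUBIC))
p,d=snap('top'); save('pics/t5.png',cv2.resize(p[120:260,200:340],None,fx=4,fy=4,interpolation=cv2.INTER_CUBIC))
```

```text
[0.6371876  0.19257446 0.22559939] [179.37337033  -0.23235971 -97.46252211] [-0.39468816 -0.75585563 -0.79045864]
```

View pics/s5.png

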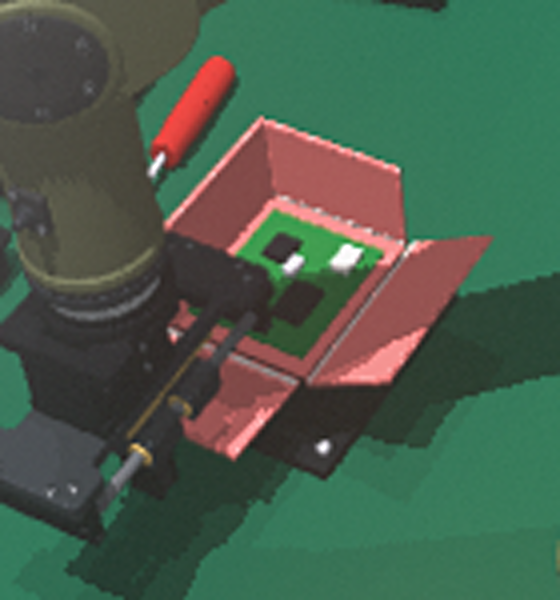

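View pics/t5.png

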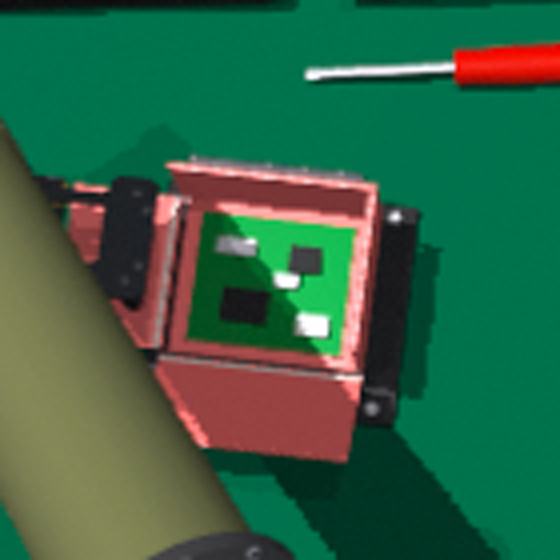

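carry_out --pt "-0.001 -0.004 0 0 1" --pt "-0.001 -0.008 0 0 1" --pt "-0.0015 -0.011 0 0 1" --pt "-0.0015 -0.013 0.0 0 1" --pt "-0.002 -0.015 0.0 0 1" --pt "-0.002 -0.016 0.0 0 1" --pt "-0.002 -0.016 0.0 0 1"

```text
time_s: 10.6
tool_pos: [0.6377, 0.1783, 0.2318]
tool_rot: [180.0, 0.0, -97.5]
force: [-0.4, -0.2, -0.0]
grip_width: 0.0001
```

carry_out --pt "0 -0.001 0 0 1" --pt "0 -0.002 0 0 1" --pt "0 -0.003 0 0 1" --pt "0 -0.003 0 0 1"

```text
time_s: 11.0
tool_pos: [0.6374, 0.1774, 0.232]
tool_rot: [-180.0, 0.2, -97.4]
force: [0.6, 5.1, -0.3]
grip_width: 0.0005
```

carry_out --pt "0 -0.001 0.0 0 1" --pt "0 -0.002 0.003 0 1" --pt "0 -0.002 0.006 0 1" --pt "0 -0.003 0.009 0 1" --pt "0 -0.003 0.012 0 1" --pt "0 -0.004 0.016 0 1" --pt "0 -0.005 0.02 0 1" --pt "-0.0005 -0.007 0.024 0 1" --pt "-0.0005 -0.008 0.027 0 1" --pt "-0.001 -0.01 0.03 0 1" --pt "-0.001 -0.012 0.033 0 1" --pt "-0.0015 -0.015 0.037 0 1" --pt "-0.002 -0.0175 0.04 0 1" --pt "-0.002 -0.0175 0.04 0 1"

```text
time_s: 12.4
tool_pos: [0.6356, 0.1585, 0.2728]
tool_rot: [-180.0, 0.1, -97.4]
force: [-0.6, 5.1, 2.5]
grip_width: 0.0002
```

Run:
```python
from h import *
o=env.get_obs();print(o['tool_pos'],o['tool_rot'],o['force'])
p,d=snap('side'); save('pics/s6.png',cv2.resize(p[200:350,200:340],None,fx=4,fy=4,interpolation=cv2.INTER_CUBIC))
```

```text
[0.63564229 0.15847722 0.27280834] [-1.79956776e+02  6.36491080e-02 -9.74355903e+01] [-0.62744353  5.1084934   2.5368271 ]
```

View pics/s6.png

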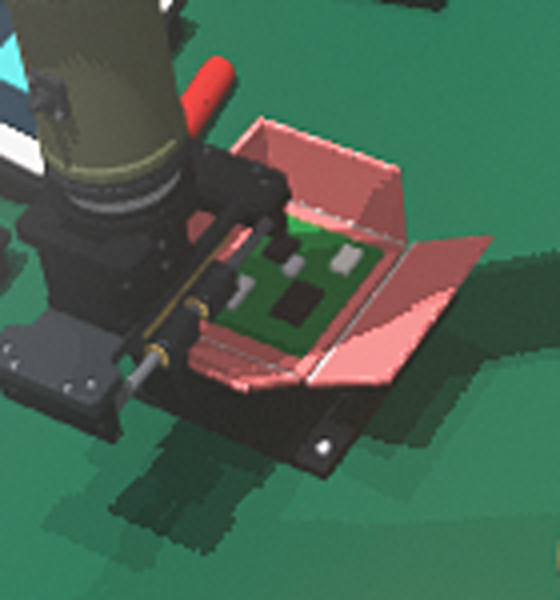

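carry_out --pt "-0.0005 -0.004 0.003 0 1" --pt "-0.001 -0.008 0.006 0 1" --pt "-0.0015 -0.012 0.009 0 1" --pt "-0.002 -0.016 0.012 0 1" --pt "-0.0025 -0.02 0.014 0 1" --pt "-0.003 -0.024 0.016 0 1" --pt "-0.0035 -0.028 0.018 0 1" --pt "-0.004 -0.032 0.019 0 1" --pt "-0.0045 -0.036 0.02 0 1" --pt "-0.005 -0.04 0.02 0 1" --pt "-0.0055 -0.043 0.02 0 1" --pt "-0.006 -0.045 0.02 0 1" --pt "-0.006 -0.047 0.02 0 1" --pt "-0.006 -0.047 0.02 0 1"

```text
time_s: 13.85
tool_pos: [0.6296, 0.1101, 0.2913]
tool_rot: [180.0, -0.1, -97.5]
force: [0.1, 0.2, 0.6]
grip_width: 0.0002
```

carry_out --pt "0 -0.001 0 0 1" --pt "0 -0.002 0 0 1" --pt "0 -0.0025 0 0 1" --pt "0 -0.0025 0 0 1"

```text
time_s: 14.25
tool_pos: [0.6295, 0.1088, 0.2916]
tool_rot: [180.0, 0.0, -97.4]
force: [-0.5, 2.0, -1.6]
grip_width: 0.0009
```

carry_out --pt "0 -0.001 0 0 1" --pt "0 -0.002 0 0 1" --pt "0 -0.003 0 0 1" --pt "0 -0.003 0 0 1"

```text
time_s: 14.65
tool_pos: [0.6293, 0.108, 0.2917]
tool_rot: [180.0, 0.2, -97.3]
force: [-0.3, 8.5, -3.2]
grip_width: 0.0006
```

carry_out --pt "0 0.01 0 0 1" --pt "0.002 0.022 0 0 1" --pt "0.002 0.022 0.04 0 1" --pt "0.002 0.022 0.08 0 1" --pt "0 0.02 0.11 8 1" --pt "-0.03 0.01 0.11 16 1" --pt "-0.07 -0.01 0.11 24 1" --pt "-0.11 -0.03 0.11 32 1" --pt "-0.14 -0.04 0.11 40 1" --pt "-0.16 -0.05 0.11 48 1" --pt "-0.16 -0.05 0.11 56 1" --pt "-0.16 -0.05 0.11 64 1" --pt "-0.16 -0.05 0.11 72 1" --pt "-0.16 -0.05 0.11 80 1" --pt "-0.16 -0.05 0.11 90 1" --pt "-0.16 -0.05 0.08 90 1" --pt "-0.16 -0.05 0.04 90 1" --pt "-0.16 -0.05 0 90 1" --pt "-0.16 -0.05 -0.045 90 1" --pt "-0.16 -0.05 -0.045 90 1"

```text
time_s: 16.65
tool_pos: [0.4669, 0.0549, 0.2421]
tool_rot: [179.9, 0.6, -7.4]
force: [-0.9, 0.0, 0.2]
grip_width: 0.0
```

Run:
```python
from h import *
o=env.get_obs();print(o['tool_pos'],o['tool_rot'],o['force'])
p,d=snap('side'); save('pics/s7.png',cv2.resize(p[180:330,200:360],None,fx=4,fy=4,interpolation=cv2.INTER_CUBIC))
```

```text
[0.46691717 0.05493334 0.24214206] [179.91404091   0.60858369  -7.39966104] [-0.88708152  0.0237811   0.18814572]
```

View pics/s7.png

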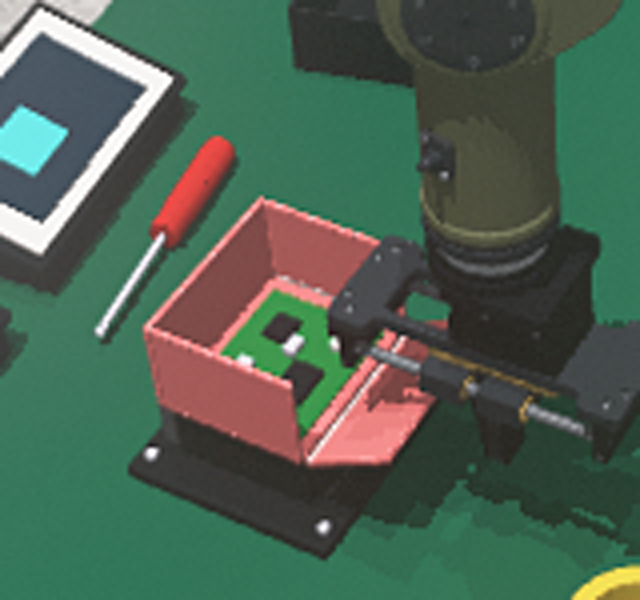

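carry_out --pt "0.005 -0.001 0.003 0 1" --pt "0.01 -0.0015 0.004 0 1" --pt "0.015 -0.002 0.004 0 1" --pt "0.019 -0.0025 0.004 0 1" --pt "0.023 -0.003 0.004 0 1" --pt "0.026 -0.0035 0.005 0 1" --pt "0.028 -0.0035 0.008 0 1" --pt "0.03 -0.004 0.011 0 1" --pt "0.033 -0.0045 0.015 0 1" --pt "0.036 -0.005 0.019 0 1" --pt "0.036 -0.005 0.019 0 1"

```text
time_s: 17.8
tool_pos: [0.5068, 0.0502, 0.2669]
tool_rot: [-180.0, -0.2, -7.5]
force: [-1.6, -0.8, 1.7]
grip_width: 0.0004
```

carry_out --pt "0.004 -0.0005 0.003 0 1" --pt "0.008 -0.001 0.006 0 1" --pt "0.012 -0.0015 0.009 0 1" --pt "0.016 -0.002 0.012 0 1" --pt "0.02 -0.0025 0.015 0 1" --pt "0.024 -0.003 0.017 0 1" --pt "0.028 -0.0035 0.019 0 1" --pt "0.032 -0.004 0.02 0 1" --pt "0.036 -0.0045 0.021 0 1" --pt "0.04 -0.005 0.022 0 1" --pt "0.043 -0.0055 0.022 0 1" --pt "0.043 -0.0055 0.022 0 1"

```text
time_s: 19.0
tool_pos: [0.5493, 0.0448, 0.2879]
tool_rot: [-180.0, -0.1, -7.5]
force: [0.0, -0.4, -0.6]
grip_width: 0.0003
```

Run:
```python
from h import *
o=env.get_obs();print(o['tool_pos'],o['tool_rot'],o['force'])
p,d=snap('side'); save('pics/s8.png',cv2.resize(p[180:330,200:360],None,fx=4,fy=4,interpolation=cv2.INTER_CUBIC))
```

```text
[0.54925494 0.04475411 0.28793269] [-1.79977247e+02 -5.05249274e-02 -7.46718131e+00] [ 0.02001369 -0.38981449 -0.59030458]
```

View pics/s8.png

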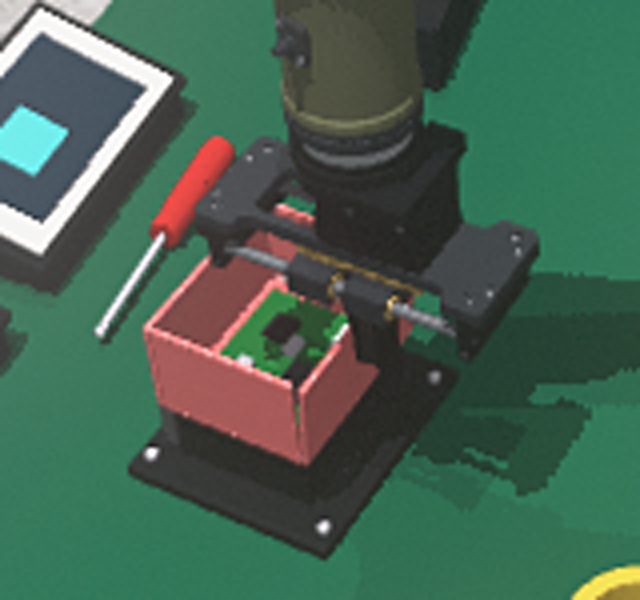

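carry_out --pt "0.002 0 0 0 1" --pt "0.003 -0.0005 0 0 1" --pt "0.004 -0.0005 0 0 1" --pt "0.005 -0.0005 0 0 1" --pt "0.006 -0.0005 0 0 1" --pt "0.006 -0.0005 0 0 1"

```text
time_s: 19.65
tool_pos: [0.5545, 0.0443, 0.2878]
tool_rot: [180.0, 0.0, -7.5]
force: [-2.4, 0.8, 2.5]
grip_width: 0.0001
```

carry_out --pt "0.001 0 0 0 1" --pt "0.002 0 0 0 1" --pt "0.003 0 0 0 1" --pt "0.003 0 0 0 1"

```text
time_s: 20.05
tool_pos: [0.5559, 0.0445, 0.2877]
tool_rot: [179.9, 0.4, -7.4]
force: [-11.3, 0.2, 8.6]
grip_width: 0.0001
```

carry_out --pt "-0.012 0.001 0 0 1" --pt "-0.025 0.002 0 0 1" --pt "-0.025 0.002 0.04 0 0" --pt "-0.025 0.002 0.08 8 -1" --pt "-0.04 -0.03 0.11 16 -1" --pt "-0.06 -0.08 0.11 24 -1" --pt "-0.08 -0.13 0.11 28 -1" --pt "-0.1 -0.18 0.11 28 -1" --pt "-0.11 -0.23 0.11 28 -1" --pt "-0.12 -0.28 0.11 28 -1" --pt "-0.13 -0.33 0.11 28 -1" --pt "-0.137 -0.384 0.11 28 -1" --pt "-0.137 -0.384 0.11 28 -1" --pt "-0.137 -0.384 0.11 28 -1"

```text
time_s: 21.45
tool_pos: [0.4183, -0.345, 0.3972]
tool_rot: [179.9, 0.0, 20.1]
force: [-0.1, -0.3, -0.3]
grip_width: 0.0846
```

Run:
```python
from h import *
o=env.get_obs();print(o['tool_pos'],o['tool_rot'],o['force'],o['grip_width'])
p,d=snap('side'); save('pics/s9.png',cv2.resize(p[200:330,210:340],None,fx=4.5,fy=4.5,interpolation=cv2.INTER_CUBIC))
save('pics/s9b.png',cv2.resize(p[60:240,330:490],None,fx=3,fy=3,interpolation=cv2.INTER_CUBIC))
p,d=snap('top'); save('pics/t9.png',cv2.resize(p[145:245,210:330],None,fx=5.5,fy=5.5,interpolation=cv2.INTER_CUBIC))
```

```text
[ 0.4182648  -0.34498719  0.39717311] [1.79880879e+02 3.60473709e-02 2.00620826e+01] [-0.11580431 -0.32935462 -0.34919061] 0.08456753464557715
```

View pics/s9.png

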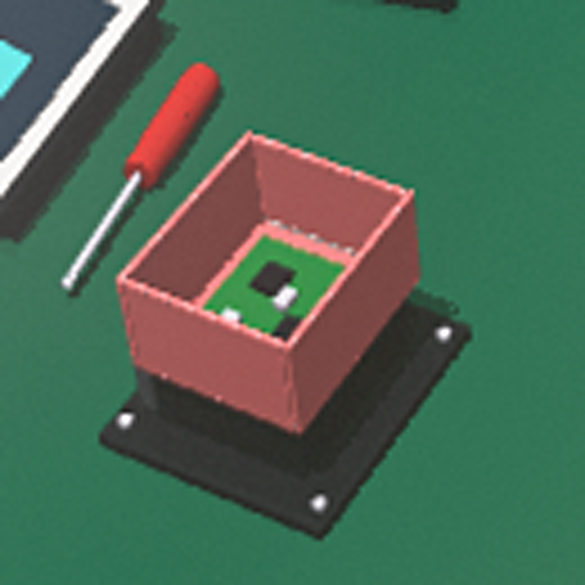

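View pics/s9b.png

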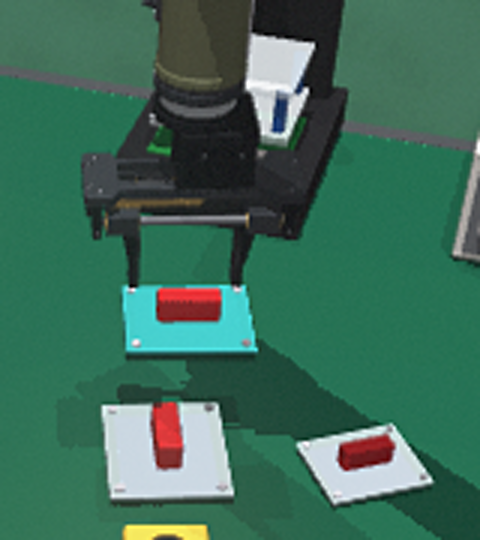

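View pics/t9.png

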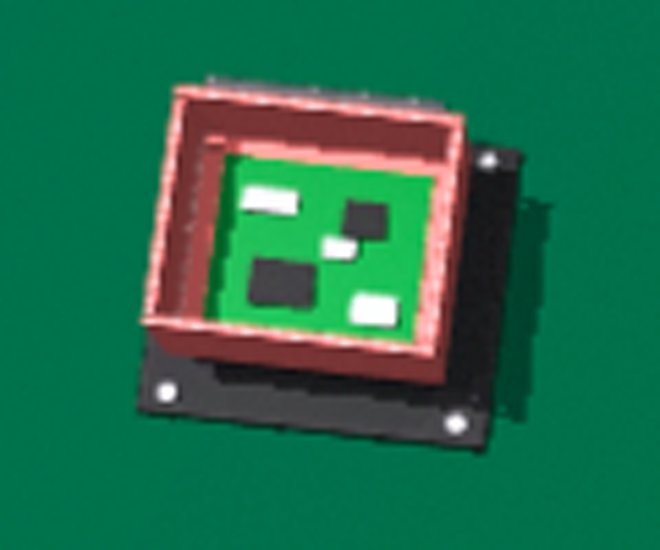

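Run:
```python
from h import *
from scipy.optimize import least_squares
def m(c,s,ox,oy): return np.array([ox+(c[0]+.5)/s-.5,oy+(c[1]+.5)/s-.5])
def fit(obs,x0):
    def pr(q,P):
        c,s=np.cos(q[2]),np.sin(q[2]);P=np.array(P)/1000;return [q[0]+c*P[0]-s*P[1],q[1]+s*P[0]+c*P[1],P[2]]
    f=least_squares(lambda q:np.concatenate([proj(n,pr(q,P))-uv for n,P,uv in obs]),x0,loss='soft_l1');q=f.x
    print(q[:2].round(4),np.degrees(q[2]).round(2)); print(f.fun.reshape(-1,2).round(2).tolist())
t=lambda c:m(c,5.5,210,145); s=lambda c:m(c,4.5,210,200)
T=[('top',P,t(c)) for P,c in [((55,65,130),(175,87)),((55,-65,130),(466,115)),((-55,65,130),(143,323)),((-55,-65,130),(436,355))]]
S=[('side',P,s(c)) for P,c in [((55,65,130),(118,280)),((55,-65,130),(250,131)),((-55,65,130),(292,346)),((-55,-65,130),(413,190))]]
for o in (T,S,T+S): fit(o,[.6187,.0359,-.13])
t=lambda c:m(c,3.5,370,210); s=lambda c:m(c,3,330,60)
# top image corners: UL=+x+y?  cover y axis at 110deg, x at 20deg
T=[('top',P,t(c)) for P,c in [((61,71,15),(38,155)),((61,-71,15),(212,86)),((-61,-71,15),(276,236)),((-61,71,15),(102,306)),((13,35,47),(112,198)),((13,-35,47),(204,158)),((-13,-35,47),(213,187)),((-13,35,47),(122,225))]]
S=[('side',P,s(c)) for P,c in [((61,-71,15),(102,405)),((-61,-71,15),(215,402)),((-61,71,15),(233,497)),((61,71,15),(110,500))]]
for o in (T,S,T+S): fit(o,[.42,-.34,.35])
```

```text
[0.6178 0.035 ] -7.46
[[0.32, -0.21], [-0.43, 0.09], [0.27, 0.19], [-0.17, -0.06]]
[0.6176 0.0362] -7.21
[[-0.24, -0.16], [-0.4, -0.29], [0.06, 0.44], [0.63, -0.09]]
[0.6178 0.0354] -7.36
[[0.1, -0.16], [-0.64, 0.03], [0.13, 0.25], [-0.3, -0.11], [-0.18, -0.44], [-0.25, -0.5], [0.04, 0.22], [0.72, -0.24]]
[ 0.4207 -0.34  ] 20.36
[[-0.48, -0.12], [-0.13, -0.31], [0.43, 0.17], [-0.48, 0.56], [0.01, -1.59], [-0.94, -0.29], [0.57, 0.89], [1.18, 0.21]]
[ 0.4223 -0.3353] 21.02
[[-0.82, 0.25], [0.67, 0.32], [0.48, -0.3], [-0.39, -0.27]]
[ 0.4212 -0.3393] 20.45
[[-0.78, -0.24], [-0.47, -0.51], [0.15, -0.05], [-0.73, 0.41], [-0.28, -1.75], [-1.26, -0.48], [0.26, 0.69], [0.89, 0.05], [0.13, -0.57], [1.6, -0.25], [0.97, -0.94], [0.14, -1.2]]
```

carry_out --pt "0 0 -0.04 0 -1" --pt "0 0 -0.08 0 -1" --pt "0 0 -0.11 0 -1" --pt "0 0 -0.13 0 -1" --pt "0 0 -0.13 0 -1"

```text
time_s: 22.05
tool_pos: [0.4203, -0.3371, 0.265]
tool_rot: [-179.7, 0.1, 20.7]
force: [-0.2, 0.5, -0.1]
grip_width: 0.0872
```

Run:
```python
from h import *
o=env.get_obs();print(o['tool_pos'],o['tool_rot'],o['force'],o['grip_width'])
p,d=snap('side'); save('pics/s10.png',cv2.resize(p[130:240,330:460],None,fx=5,fy=5,interpolation=cv2.INTER_CUBIC))
```

```text
[ 0.42025472 -0.33713273  0.26496084] [-1.79705657e+02  1.13959204e-01  2.07116611e+01] [-0.19535505  0.5159553  -0.12502867] 0.08716361532706486
```

View pics/s10.png

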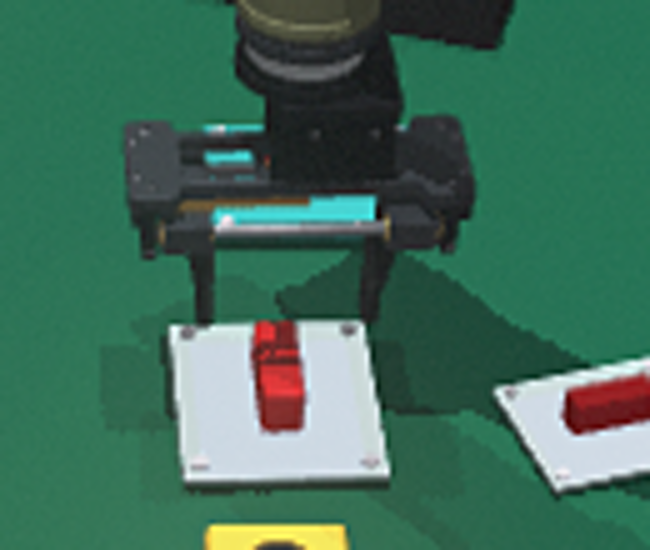

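carry_out --pt "0 -0.001 -0.02 0 -1" --pt "0 -0.001 -0.04 0 -1" --pt "0 -0.001 -0.055 0 -1" --pt "0 -0.001 -0.062 0 -1" --pt "0 -0.001 -0.062 0 -1" --pt "0 -0.001 -0.062 0 -1" --pt "0 -0.001 -0.062 0 0.5" --pt "0 -0.001 -0.062 0 1" --pt "0 -0.001 -0.062 0 1" --pt "0 -0.001 -0.062 0 1" --pt "0 -0.001 -0.062 0 1" --pt "0 -0.001 -0.062 0 1" --grip_force 40

```text
time_s: 23.3
tool_pos: [0.4207, -0.3407, 0.2058]
tool_rot: [180.0, -0.0, 20.5]
force: [0.6, 0.2, 0.0]
grip_width: 0.0469
```

carry_out --pt "0 0 0 0 1" --pt "0 0 0 0 1" --pt "0 0 0 0 1" --pt "0 0 0 0 1" --pt "0 0 0 0 1"

```text
time_s: 23.8
tool_pos: [0.4208, -0.3407, 0.2058]
tool_rot: [180.0, -0.0, 20.5]
force: [1.3, 0.9, -1.1]
grip_width: 0.0258
```

carry_out --pt "0 0 0.02 0 1" --pt "0 0 0.05 0 1" --pt "0 0 0.09 0 1" --pt "0 0 0.13 0 1" --pt "0 0 0.17 0 1" --pt "0.02 0.04 0.19 -4 1" --pt "0.04 0.08 0.19 -8 1" --pt "0.06 0.12 0.19 -12 1" --pt "0.08 0.16 0.19 -16 1" --pt "0.1 0.2 0.19 -20 1" --pt "0.12 0.24 0.19 -24 1" --pt "0.14 0.28 0.19 -27.9 1" --pt "0.16 0.31 0.19 -27.9 1" --pt "0.18 0.345 0.19 -27.9 1" --pt "0.19 0.365 0.19 -27.9 1" --pt "0.197 0.376 0.19 -27.9 1" --pt "0.197 0.376 0.17 -27.9 1" --pt "0.197 0.376 0.15 -27.9 1" --pt "0.197 0.376 0.145 -27.9 1" --pt "0.197 0.376 0.145 -27.9 1"

```text
time_s: 25.8
tool_pos: [0.6173, 0.0342, 0.3497]
tool_rot: [179.9, 0.1, -7.4]
force: [0.1, -0.7, -1.8]
grip_width: 0.0259
```

Run:
```python
from h import *
p,d=snap('side'); save('pics/s11.png',cv2.resize(p[180:330,200:340],None,fx=4.5,fy=4.5,interpolation=cv2.INTER_CUBIC)[:600])
p,d=snap('top'); save('pics/t11.png',cv2.resize(p[140:250,210:330],None,fx=5,fy=5,interpolation=cv2.INTER_CUBIC))
o=env.get_obs();print(o['tool_pos'],o['tool_rot'],o['force'],o['grip_width'])
```

```text
[0.61793193 0.0347376  0.35164721] [ 1.79993171e+02 -6.55941177e-02 -7.41118322e+00] [ 0.11425362 -0.4687392  -0.46506531] 0.02522020694393628
```

View pics/s11.png

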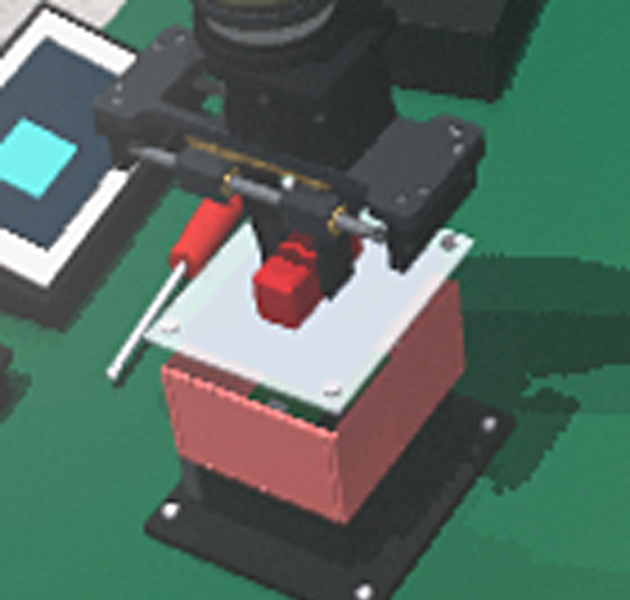

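View pics/t11.png

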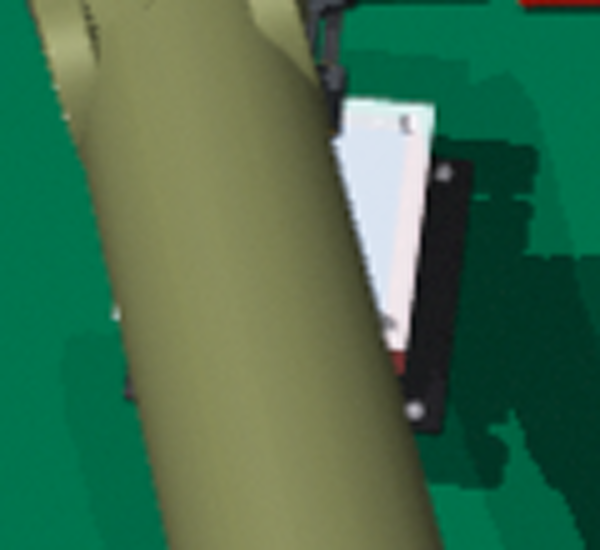

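Run:
```python
from h import *
from scipy.optimize import least_squares
def m(c,s,ox,oy): return np.array([ox+(c[0]+.5)/s-.5,oy+(c[1]+.5)/s-.5])
def fit(obs,x0):
    def pr(q,P):
        c,s=np.cos(q[2]),np.sin(q[2]);P=np.array(P)/1000;return [q[0]+c*P[0]-s*P[1],q[1]+s*P[0]+c*P[1],P[2]]
    f=least_squares(lambda q:np.concatenate([proj(n,pr(q,P))-uv for n,P,uv in obs]),x0,loss='soft_l1');q=f.x
    print(q[:2].round(4),np.degrees(q[2]).round(2)); print(f.fun.reshape(-1,2).round(2).tolist())
z=160.8
T=[('top',(61,-71,z),m((434,104),5,210,140)),('top',(-61,-71,z),m((406,352),5,210,140))]
S=[('side',(-61,-71,z),m((474,238),4.5,200,180)),('side',(61,71,z),m((142,336),4.5,200,180)),('side',(-61,71,z-2),m((338,414),4.5,200,180))]
for o in (T,S,T+S): fit(o,[.6178,.0354,-.13])
```

```text
[0.616  0.0338] -7.13
[[-0.01, 0.14], [0.01, -0.13]]
[0.6157 0.0371] -7.02
[[0.23, -0.07], [-0.5, -0.11], [0.23, 0.11]]
[0.6161 0.0354] -7.15
[[-0.68, 0.13], [-0.67, -0.14], [0.4, -0.51], [-0.3, -0.7], [0.33, -0.44]]
```

carry_out --pt "0.0012 0 0 -0.2 1" --pt "0.0012 0 -0.005 -0.2 1" --pt "0.0012 0 -0.01 -0.2 1" --pt "0.0012 0 -0.014 -0.2 1" --pt "0.0012 0 -0.017 -0.2 1" --pt "0.0012 0 -0.017 -0.2 1"

```text
time_s: 26.5
tool_pos: [0.6187, 0.0353, 0.333]
tool_rot: [180.0, 0.1, -7.6]
force: [-0.5, -0.2, -2.2]
grip_width: 0.0253
```

Run:
```python
from h import *
p,d=snap('side'); save('pics/s12.png',cv2.resize(p[200:330,210:340],None,fx=4.6,fy=4.6,interpolation=cv2.INTER_CUBIC))
o=env.get_obs();print(o['tool_pos'],o['tool_rot'],o['force'],o['grip_width'])
```

```text
[0.61878469 0.0352987  0.33340735] [ 1.79992855e+02  3.46363524e-02 -7.55177316e+00] [ 0.5013863  -0.82354964 -2.11025636] 0.025898835713294797
```

View pics/s12.png

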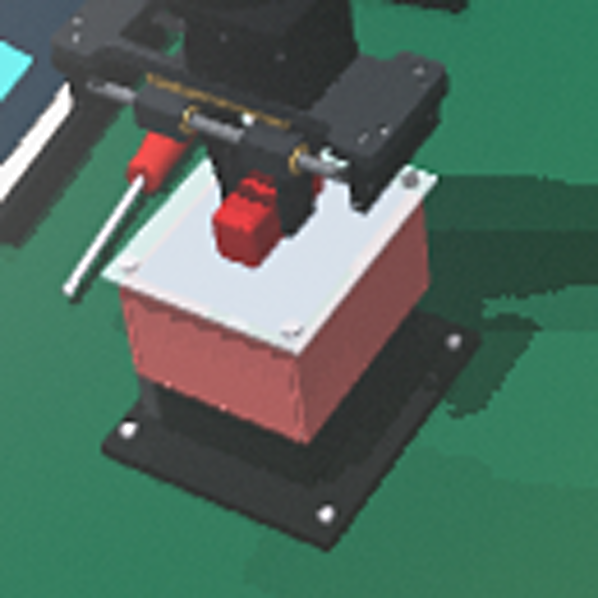

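carry_out --pt "0 0 -0.001 0 1" --pt "0 0 -0.002 0 1" --pt "0 0 -0.003 0 1" --pt "0 0 -0.004 0 1" --pt "0 0 -0.004 0 1"

```text
time_s: 27.05
tool_pos: [0.6188, 0.0353, 0.3296]
tool_rot: [180.0, 0.0, -7.6]
force: [0.8, -0.4, -1.5]
grip_width: 0.0261
```

carry_out --pt "0 0 -0.001 0 1" --pt "0 0 -0.002 0 1" --pt "0 0 -0.003 0 1" --pt "0 0 -0.004 0 1" --pt "0 0 -0.004 0 1"

```text
time_s: 27.55
tool_pos: [0.6189, 0.0353, 0.3258]
tool_rot: [180.0, -0.0, -7.6]
force: [0.5, 0.1, -0.4]
grip_width: 0.0256
```

carry_out --pt "0 0 -0.0005 0 1" --pt "0 0 -0.001 0 1" --pt "0 0 -0.0015 0 1" --pt "0 0 -0.0015 0 1"

```text
time_s: 27.95
tool_pos: [0.6188, 0.0354, 0.3258]
tool_rot: [180.0, -0.0, -7.6]
force: [-4.4, -0.2, 6.7]
grip_width: 0.0256
```

carry_out --pt "0 0 0.001 0 1" --pt "0 0 0.001 0 0.2" --pt "0 0 0.001 0 0" --pt "0 0 0.001 0 -0.5" --pt "0 0 0.001 0 -1" --pt "0 0 0.001 0 -1" --pt "0 0 0.001 0 -1" --pt "0 0 0.001 0 -1"

```text
time_s: 28.75
tool_pos: [0.6189, 0.0353, 0.3253]
tool_rot: [180.0, -0.0, -7.6]
force: [-0.5, -0.9, 0.1]
grip_width: 0.074
```

carry_out --pt "0 0 0.01 0 -1" --pt "0 0 0.04 0 -1" --pt "0 0 0.08 0 -1" --pt "0 -0.04 0.11 0 -1" --pt "-0.03 -0.09 0.11 0 -1" --pt "-0.06 -0.14 0.11 0 -1" --pt "-0.09 -0.19 0.11 0 -1" --pt "-0.12 -0.24 0.11 0 -1" --pt "-0.15 -0.29 0.11 0 -1" --pt "-0.18 -0.34 0.11 0 -1" --pt "-0.2 -0.38 0.11 0 -1" --pt "-0.2 -0.38 0.11 0 -1" --pt "-0.2 -0.38 0.11 0 -1"

```text
time_s: 30.05
tool_pos: [0.4141, -0.3514, 0.4358]
tool_rot: [179.8, 0.1, -8.2]
force: [-0.1, -0.2, -0.4]
grip_width: 0.087
```

Run:
```python
from h import *
p,d=snap('side'); save('pics/s13f.png',p);save('pics/s13.png',cv2.resize(p[200:330,210:340],None,fx=4.6,fy=4.6,interpolation=cv2.INTER_CUBIC))
p,d=snap('top'); save('pics/t13f.png',p);save('pics/t13.png',cv2.resize(p[145:245,210:330],None,fx=5.5,fy=5.5,interpolation=cv2.INTER_CUBIC))
o=env.get_obs();print(o['time_s'],o['tool_pos'],o['force'],o['grip_width'])
```

```text
30.15 [ 0.41828856 -0.34552871  0.43592407] [ 0.79770351  1.23192529 -0.69129715] 0.08688523132889515
```

View pics/s13.png

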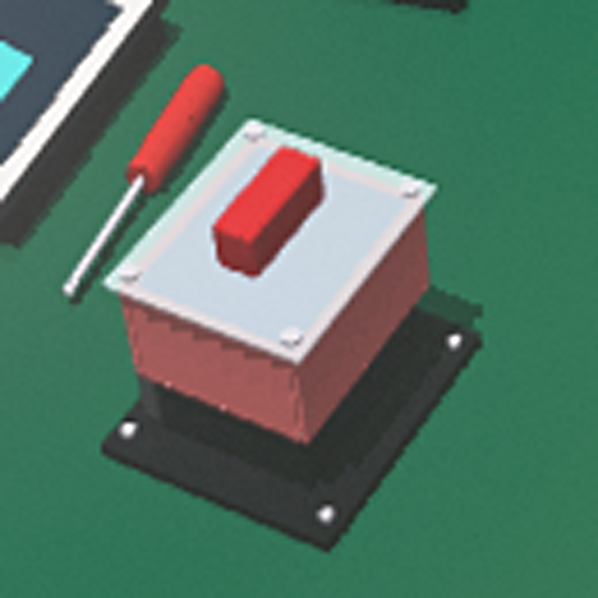

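View pics/t13.png

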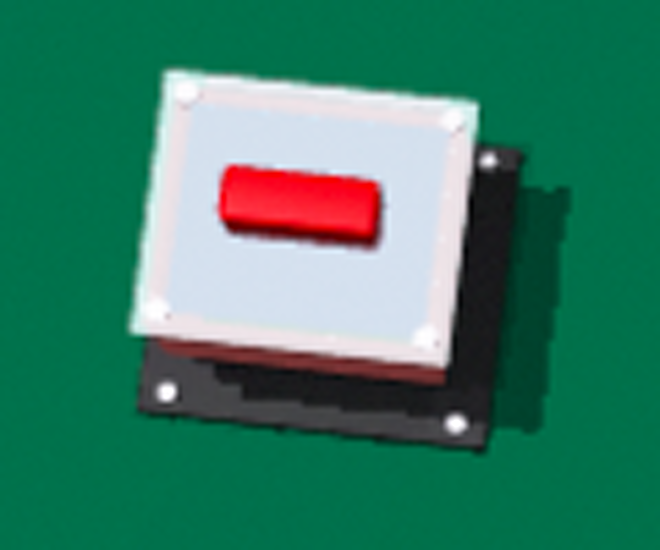

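View pics/t13f.png

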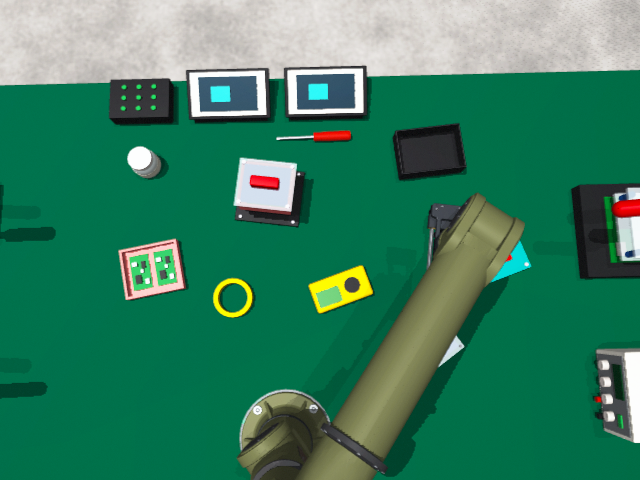

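Run:
```python
from h import *
from scipy.optimize import least_squares
def m(c,s,ox,oy): return np.array([ox+(c[0]+.5)/s-.5,oy+(c[1]+.5)/s-.5])
A=[(61,71),(61,-71),(-61,71),(-61,-71)]
O=[('top',P,m(c,5.5,210,145)) for P,c in zip(A,[(164,70),(478,102),(130,333),(447,367)])]+[('side',P,m(c,4.6,210,200)) for P,c in zip(A,[(104,283),(251,119),(298,358),(437,187)])]
def pr(q,P):
    c,s=np.cos(q[2]),np.sin(q[2]);x,y=P[0]/1e3,P[1]/1e3;return [q[0]+c*x-s*y,q[1]+s*x+c*y,q[3]]
f=least_squares(lambda q:np.concatenate([proj(n,pr(q,P))-uv for n,P,uv in O]),[.618,.035,-.13,.135],loss='soft_l1');print(f.x.round(4),np.degrees(f.x[2]),f.fun.reshape(-1,2).round(1).tolist())
env.sign_off()
```

```text
[ 0.6186  0.0348 -0.1314  0.1324] -7.529363939673228 [[0.2, -0.3], [0.1, -0.2], [-0.2, -0.0], [-0.0, -0.1], [-0.4, 0.1], [-0.1, -0.3], [0.6, 1.0], [0.6, -0.3]]
the job is handed in; nothing more can be done
```

I raised the right, left and near walls with closed fingers until each stopped against its stop; push forces were about 8–11 N. I then picked up the larger clear cover by its red grip, set it on the tray, let go and moved the arm clear. The job was handed in at about 30 s of the 72 s allowed.

**Seating:** on lowering, the cover met the rim at the height expected for a fully seated cover, with almost no sideways force on the way down. After release, both cameras show it square on the tray with the blue underside inside the walls. Its centre is within about 1 mm of the tray's and the turn agrees within about 0.2°.

**One small disagreement:** the camera fit puts the top of the plate at 132 mm, against 135 mm nominal. This is close to the camera's 2 mm calibration error, and the arm's contact height agreed with a fully seated cover.

**Other things on the bench:** none of them looks moved. The small clear cover and the turquoise one are partly hidden by the arm in the last top picture, and I did not measure any of the bystanders again.

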